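Hang the slotted scrubbing brush on the drip stand in the sink

TASK

Hang up the scrubbing brush whose handle has a slot open at the side: lift it, slide the slot sideways over the pin of the drip stand between its two collars, and lower it so that it hangs freely and upright from the pin. Leave the other brush, which has a closed eye, standing where it is.

Things in the scene. Friction and masses are not known exactly. Their poses are not given: they have to be found in the camera images.
- slot_brush_mid (a point): Middle, 113 mm above the underside, of the brush to hang: 226 mm tall, 0.22 kg, standing on its bristles. z up, y across its width, x through the handle. Wood block 112 (y) x 42 (x) mm, top 48 mm up. Flat white handle 12 mm thick (x), 70 mm wide; its ribbed grip tab, 52 mm wide, is 57 to 113 mm above this point: pinch it across the 12 mm, 92 mm above this point.
- slot_brush_slot (a point): Same brush and axes: roof of the slot's pocket, on the centre line, 45 mm above the middle; hung, the pin's top rests here. The slot goes through the handle, open at its +y edge only (y +35 to -17 mm), 26 mm high, 16 to 42 mm below this point; the pocket above it narrows from 33 mm wide to 12 mm at this roof. The pin enters as the brush moves towards its own +y.
- pin_mid (a point): Middle of the bare pin of the fixed steel drip stand, on its axis, 190 mm above the sink floor. Pin 10 mm thick, level, along x; discs 36 mm across bound it: head at -x (robot side), collar at +x, 23 mm each way from here. y is level, across the pin; both sides open. Post 16 mm thick at x +66 mm, top 8 mm above the axis; round foot 116 mm wide, 10 mm high, centred under x +26 mm.
- eye_brush_mid (a point): Middle, 113 mm above the underside, of a second loose brush of the same size, materials and axes, whose handle has a closed eye (about 33 mm wide, 36 mm high) instead of the side slot, so it cannot go over the pin's head. It stays standing where it is.

How it is judged:
By the outcome, as a careful person would: the job done as asked, in the order asked, and still so for the second after the job is handed in, with the robot touching nothing.
It also fails if it takes over 45 s, if anything falls off the work surface, if the arm or the gripper's body presses on something with over 40 N, if the wrist force passes 120 N, or if a joint passes its speed limit or range.

ROBOT

A 6-joint arm with a two-finger parallel gripper is mounted at the origin on a cart in front of the work surface, level with it; the furniture and walls round the work are solid. World frame = base frame: x ahead of the robot, y to its left, z up, the work surface at z = 0. Lengths are in mm, angles in rad, forces in N, time in s.
With the tool pointing down it reaches from about 275 to 750 mm from the base axis. Payload 10.2 kg.
Tool frame: the origin (TCP) lies at the very end of the fingers, on their centre line; the grasp point (between the pads) lies 19 mm behind it; z points along the fingers, y is the line along which they close (so a half turn about z gives the same grasp; the last joint's range is limited). The gripper opens to 88 mm and grips with 3 to 60 N. Pads are 18 mm wide; open, the fingers measure 123 mm over their backs; the gripper's body (75 mm by 187 mm) begins 45 mm behind the grasp point.
Start: joints at [-1.506, 0.313, 1.498, -0, 1.331, -0.223], TCP at [149.005, -503.417, 238.72] pointing down, gripper open.
Joint ranges: [-2.94, 2.94], [-0.97, 2.17], [0.19, 2.56], [-1.23, 4.37], [0.02, 3.11], [-2.88, 2.88]. Speed limits (rad/s): [2.39, 2.39, 3.01, 3.14, 3.14, 3.14].

INTERFACE

Orientations are given as a rotation vector (axis times angle).
In Python, from station import r gives the robot as it stands.
- The arm moves only by the tool apply_moves, never from a script. Its argument "moves" is a list of rows, each a list of 3 entries, a list of its own where there are three numbers: the shift along the tool's x, y, z in cm, then the turn, a rotation vector about the tool's x, y, z in rad, then the closure in counts, from 0 (fully open) to 255 (shut). In form: [[[dx, dy, dz], [ax, ay, az], claw], ...]. A call has 1 to 12 rows; each row is the pose to reach, as a shift and turn from the pose commanded when the call began, along the tool's axes at that moment; what a row does not reach only later rows make up. A row lasts 1/8 s, in which the tool goes at most 62.5 mm and 10.7 degrees, less where a joint would pass 70% of its speed; a pose out of reach is approached as far as the arm can. A call with a gripper value outside its range is refused whole. The fingers move at their own pace and stop on an object; "force" is the grip in N (left out, the last holds). Time passes only in rows, so rows that repeat a pose let the fingers close. It gives the time, the measured TCP pose, the force, the opening and the grip force at its end, in the units of the state.
- r.observe(): the state, without advancing time (a new reading comes with each control period).
- r.read_camera(name): name is "scene" or "top"; returns a dict with "color" (384x512x3 uint8, red, green, blue), "range_z" (384x512 float32, mm along the optical axis (not along the pixel's ray), 0 where there is no reading), "K" (3x3 intrinsics, pixels), "D" ([k1, k2, p1, p2, k3] as OpenCV has them; the pictures are not rectified), "R" (3x3) and "t" (3): a world point X has camera coordinates R X + t. Camera axes: x right, y down, z forward; pixel columns grow to the right and rows downward; lengths in mm; the calibration is good to about 2 mm. A picture is of the moment at which its call begins.
- r.job_done(): hands the job in; it is judged then, once.
The state is a dict: "time_s": time; "joint_pos": joint angles; "dq": joint speeds; "joint_torque": joint torques, N m; "eef_pos": TCP position; "tool_rot": TCP orientation; "force": force on the tool from outside, world axes, zero at the start; "moment": the same for the moment, N m; "opening": finger opening in mm; "finger_force": force on a finger pad.
Only numpy, scipy, OpenCV 4.12 (cv2) and the standard library are available. Lean on these libraries where they do the work, as an engineer would, in place of code of your own. Each camera call takes 0.05 s, during which the arm holds its last target. There are 200 camera calls.

## Working session

There is one attempt and no reset: what is moved stays moved. The work goes in short steps, Python scripts to look and compute and a tool call to move; the robot and the scene stay as the last step left them, time stands still between calls to the robot, and variables do not carry over. Pictures are saved under pics/ and viewed, at most 10 in all, crops included, and the job is handed in when it is done.

Besides the shell and the picture viewer there is one more tool, called after "Emit:" in YAML: its name, and indented under it one key for each argument. apply_moves: Moves the arm, as the interface text tells. Its arguments: {"type":"object","properties":{"moves":{"type":"array","items":{"type":"array"}},"force":{"type":"number"}},"required":["moves"]}

```bash
mkdir -p pics; ls; cat > h.py <<'E'
import numpy as np,cv2,pickle
from station import r
def cloud(c):
    h,w=c["range_z"].shape
    u,v=np.meshgrid(np.arange(w),np.arange(h))
    p=cv2.undistortPoints(np.stack([u,v],-1).reshape(-1,1,2).astype(np.float64),np.array(c["K"]),np.array(c["D"])).reshape(h,w,2)
    z=c["range_z"]
    P=np.dstack([p*z[...,None],z])
    X=(P-np.array(c["t"]))@np.array(c["R"])
    X[z==0]=np.nan
    return X
E
python3 - <<'E'
from h import *
o=r.observe();print(o)
for n in ["scene","top"]:
    c=r.read_camera(n);cv2.imwrite(f"pics/{n}0.png",c["color"][...,::-1]);pickle.dump(c,open(n+"0.pkl","wb"))
    print(n,np.array(c["R"]).round(2).tolist(),np.array(c["t"]).round(),)
E
```

```text
pics
{'time_s': 0.0, 'joint_pos': array([-1.50637329e+00,  3.13450595e-01,  1.49843789e+00,  2.00456017e-05,
        1.33096222e+00, -2.23398601e-01]), 'dq': array([-1.38733772e-03,  2.43615918e-04, -1.94827029e-04,  3.26157603e-05,
       -2.03818894e-03,  6.88373047e-04]), 'joint_torque': array([-5.03082614e-03, -4.02218127e+01, -2.52270734e+01,  6.91697979e-02,
        3.52427806e-02, -9.52276082e-05]), 'eef_pos': array([ 149.00676848, -503.16248153,  238.16045236]), 'tool_rot': array([-3.10787855e+00, -4.50363177e-01, -1.87323034e-04]), 'force': array([ 0.2489938 , -0.39165925,  0.55838598]), 'moment': array([ 0.02261841, -0.03721266, -0.01682728]), 'finger_force': 0.0, 'opening': 87.69947085156097}
scene [[-0.88, -0.48, -0.01], [-0.34, 0.63, -0.7], [0.35, -0.6, -0.72]] [394. 403. 715.]
top [[0.03, -1.0, 0.01], [-0.99, -0.03, -0.15], [0.15, -0.0, -0.99]] [-155.  540.  976.]
```

View pics/scene0.png

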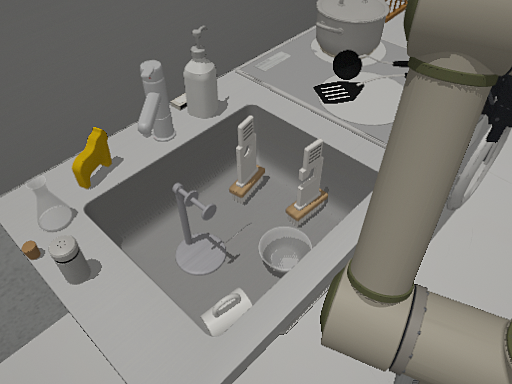

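View pics/top0.png

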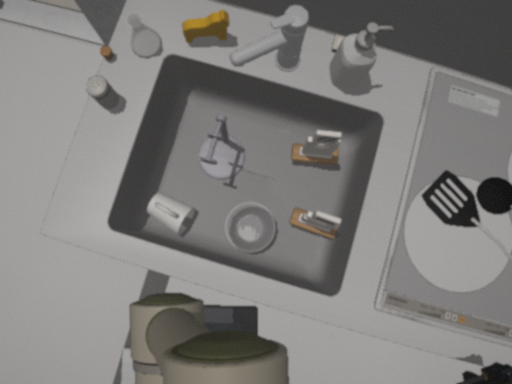

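Both views show the stand (scene ~190,215; top ~222,155) and two brushes in the sink (scene 247,160 and 310,180; top ~318,145 and ~318,222). Next I'll zoom in to tell the slot from the eye.

```bash
python3 - <<'E'
from h import *
s=pickle.load(open("scene0.pkl","rb"));t=pickle.load(open("top0.pkl","rb"))
a=cv2.resize(s["color"][105:235,160:335,::-1],None,fx=4,fy=4,interpolation=cv2.INTER_CUBIC)
cv2.imwrite("pics/z.png",a)
X=cloud(t);Y=cloud(s)
def g(X,vs,us):
    for v,u in zip(vs,us): print(v,u,X[v,u].round())
print("top");g(X,[180,134,217,158,226,131,155,157,183],[270,325,325,310,305,219,222,205,232])
print("scene");g(Y,[140,125,180,160,205,212,185,255],[247,245,245,310,305,208,180,200])
E
```

```text
top
180 270 [ 567. -185.   -1.]
134 325 [ 625. -281.  227.]
217 325 [ 461. -282.  226.]
158 310 [ 614. -277.   50.]
226 305 [ 453. -266.   50.]
131 219 [634. -69. 192.]
155 222 [624. -65.  11.]
157 205 [576. -45. 205.]
183 232 [556. -92.   2.]
scene
140 247 [ 621. -287.  174.]
125 245 [ 621. -279.  223.]
180 245 [ 622. -271.   56.]
160 310 [ 459. -276.  189.]
205 305 [ 456. -266.   55.]
212 208 [569. -45. 194.]
185 180 [655. -75. 199.]
255 200 [618. -56.   7.]
```

View pics/z.png

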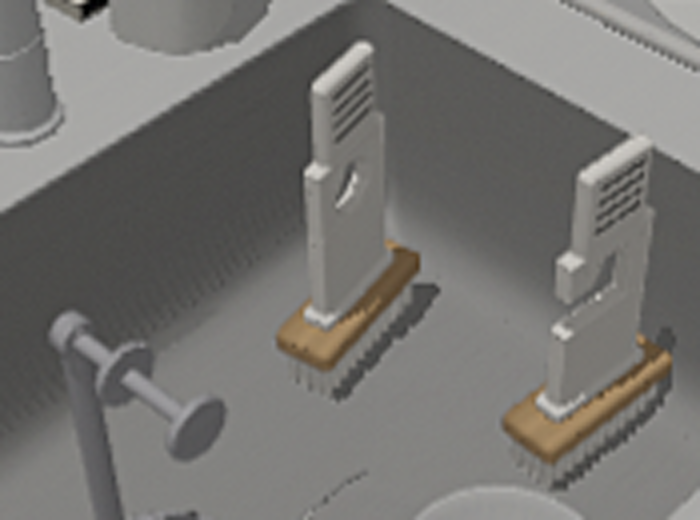

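The near brush (crop ~600,270; x≈458) has the side slot, open to +y. The far one (x≈622) has the closed eye. Next, fit the poses.

```bash
python3 - <<'E'
from h import *
s=pickle.load(open("scene0.pkl","rb"));t=pickle.load(open("top0.pkl","rb"))
X=cloud(t);Y=cloud(s)
def box(P,lo,hi): 
    P=P.reshape(-1,3);return P[np.all((P>lo)&(P<hi),1)]
def rect(n,P):
    (c,sz,a)=cv2.minAreaRect(P[:,:2].astype(np.float32))
    d=P[:,:2]-P[:,:2].mean(0);ev=np.linalg.svd(d,full_matrices=False)[2][0]
    print(n,len(P),"mean",P.mean(0).round(1),"rect",np.round(c,1),np.round(sz,1),round(a,1),"pca deg",np.degrees(np.arctan2(ev[1],ev[0])).round(1))
for nm,C in (("top",X),("scene",Y)):
  for b,x0 in (("slot",458),("eye",622)):
    rect(nm+b+" top",box(C,[x0-50,-340,219],[x0+50,-220,240]))
    rect(nm+b+" handle",box(C,[x0-50,-340,70],[x0+50,-220,215]))
    rect(nm+b+" block",box(C,[x0-50,-360,40],[x0+50,-200,54]))
  rect(nm+" pin region",box(C,[540,-120,150],[720,-20,230]))
  P=box(C,[540,-120,150],[720,-20,230])
  for x in range(540,720,6):
    q=P[(P[:,0]>=x)&(P[:,0]<x+6)]
    if len(q): print(x,len(q),"y",q[:,1].min().round(),q[:,1].max().round(),np.median(q[:,1]).round(1),"z",q[:,2].min().round(),q[:,2].max().round(1))
# rim & foot
rect("foot",box(X,[520,-160,6],[740,40,14]))
for u,v in((256,20),(400,150),(60,150),(250,285),(330,285),(150,250),(251,222),(170,212),(240,205),(377,120),(290,25)): print(u,v,X[v,u].round())
E
```

```text
topslot top 168 mean [ 460.3 -287.7  225.5] rect [ 460.9 -288. ] [51.7 12.7] 72.1 pca deg 71.9
topslot handle 293 mean [ 458.5 -281.   142.1] rect [ 459.8 -287.6] [70.  11.3] 70.7 pca deg -111.1
topslot block 478 mean [ 455.6 -286.9   47.7] rect [ 466.3 -292.7] [119.5  88.1] 74.3 pca deg 72.1
topeye top 165 mean [ 626.1 -288.4  225.5] rect [ 627.4 -288.8] [50.1 12.9] 87.5 pca deg -93.5
topeye handle 561 mean [ 622.4 -286.7  143.2] rect [ 625.6 -288.7] [70.1 11.3] 85.6 pca deg 85.2
topeye block 424 mean [ 619.3 -284.3   47.9] rect [ 625.3 -289.1] [113.3  42.4] 84.6 pca deg -97.3
top pin region 430 mean [616.7 -61.5 195.4] rect [618.4 -61.4] [ 34.6 103.1] 76.0 pca deg 165.7
564 39 y -66.0 -46.0 -56.7 z 178.0 209.0
570 43 y -63.0 -34.0 -43.6 z 181.0 210.4
576 16 y -56.0 -33.0 -51.7 z 190.0 203.7
582 15 y -57.0 -47.0 -53.5 z 189.0 196.4
588 16 y -59.0 -49.0 -55.0 z 192.0 195.8
594 14 y -61.0 -51.0 -55.9 z 192.0 198.1
600 15 y -63.0 -52.0 -58.6 z 188.0 199.3
606 15 y -64.0 -54.0 -58.6 z 191.0 197.9
612 30 y -79.0 -56.0 -69.3 z 183.0 207.5
618 58 y -78.0 -45.0 -60.9 z 178.0 211.8
624 15 y 
[... 1469 characters left out ...]
55.0 -45.0 -47.2 z 183.0 204.3
630 7 y -68.0 -60.0 -63.0 z 191.0 195.2
636 11 y -69.0 -61.0 -64.7 z 190.0 196.0
642 14 y -71.0 -62.0 -64.9 z 187.0 196.8
648 50 y -80.0 -62.0 -68.9 z 152.0 198.8
654 75 y -79.0 -59.0 -65.5 z 151.0 201.4
660 37 y -77.0 -61.0 -64.5 z 152.0 200.8
666 5 y -67.0 -62.0 -63.9 z 153.0 193.6
foot 2709 mean [649.8 -57.5   9. ] rect [630.3 -60. ] [219.4 200. ] 0.0 pca deg 141.6
256 20 [ 892. -139.  181.]
400 150 [ 608. -448.  184.]
60 150 [ 695.  487. -296.]
250 285 [ 325. -142.  183.]
330 285 [ 323. -316.  101.]
150 250 [388.  61. 181.]
251 222 [ 461. -141.    3.]
170 212 [472.  39. 101.]
240 205 [ 498. -114.   48.]
377 120 [ 682. -410.  151.]
290 25 [ 784. -198.  356.]
```

```bash
cat >> h.py <<'E'
from scipy.spatial.transform import Rotation as Ro
def down(yaw): # tool z down, tool y at yaw (deg) in the world
    a=np.radians(yaw);y=np.array([np.cos(a),np.sin(a),0]);z=np.array([0,0,-1.])
    return Ro.from_matrix(np.c_[np.cross(y,z),y,z])
def go(*targets):
    o=r.observe();R=Ro.from_rotvec(o["tool_rot"]);p=o["eef_pos"]
    for x,y,z,yaw in targets:
        print((R.inv().apply(np.array([x,y,z])-p)/10).round(2).tolist(),(R.inv()*down(yaw)).as_rotvec().round(3).tolist())
E
python3 - <<'E'
from h import *
go((149,-503,300,-73.5),(460,-287,300,-18.3),(460,-287,186,-18.3))
E
```

```text
[0.01, -0.03, -6.18] [-0.001, -0.0, -0.0]
[35.96, -11.91, -6.15] [-0.001, -0.001, -0.964]
[35.96, -11.9, 5.25] [-0.001, -0.001, -0.964]
```

Emit:
apply_moves:
  moves:
    - [[0,0,-6.2],[0,0,0],0]
    - [[5,-1.7,-6.2],[0,0,-0.13],0]
    - [[10,-3.3,-6.2],[0,0,-0.27],0]
    - [[15,-5,-6.2],[0,0,-0.4],0]
    - [[20,-6.6,-6.2],[0,0,-0.54],0]
    - [[25,-8.3,-6.2],[0,0,-0.67],0]
    - [[30,-9.9,-6.2],[0,0,-0.8],0]
    - [[33,-11,-6.2],[0,0,-0.9],0]
    - [[36,-11.9,-6.2],[0,0,-0.964],0]
    - [[36,-11.9,-6.2],[0,0,-0.964],0]
    - [[36,-11.9,-6.2],[0,0,-0.964],0]

```text
time_s: 1.48
eef_pos: [459.9, -287.5, 300.5]
tool_rot: [-2.547, -1.839, 0.001]
force: [0.6, -0.2, -0.6]
opening: 88.0
finger_force: 0.0
```

```bash
python3 - <<'E'
from h import *
o=r.observe();print(o["joint_pos"].round(2),o["eef_pos"],o["tool_rot"])
go((460,-287,186,-18.3))
E
```

```text
[-0.77  0.32  1.33 -0.    1.49 -0.45] [ 459.90126653 -287.46055276  300.50328008] [-2.54664256e+00 -1.83877169e+00  5.71952357e-04]
[0.05, 0.0, 11.45] [-0.001, 0.0, -0.001]
```

Emit:
apply_moves:
  moves:
    - [[0,0,4],[0,0,0],0]
    - [[0,0,8],[0,0,0],0]
    - [[0,0,10],[0,0,0],0]
    - [[0,0,11.4],[0,0,0],0]
    - [[0,0,11.4],[0,0,0],0]
    - [[0,0,11.4],[0,0,0],140]
    - [[0,0,11.4],[0,0,0],200]
    - [[0,0,11.4],[0,0,0],255]
    - [[0,0,11.4],[0,0,0],255]
    - [[0,0,11.4],[0,0,0],255]
    - [[0,0,11.4],[0,0,0],255]
    - [[0,0,11.4],[0,0,0],255]
  force: 30

```text
time_s: 2.98
eef_pos: [460.4, -287.1, 186.7]
tool_rot: [-2.546, -1.84, 0.0]
force: [0.3, -0.3, 1.4]
opening: 20.2
finger_force: 0.0
```

Fingers are still closing; close fully, then lift.

Emit:
apply_moves:
  moves:
    - [[0,0,0],[0,0,0],255]
    - [[0,0,0],[0,0,0],255]
    - [[0,0,0],[0,0,0],255]
    - [[0,0,0],[0,0,0],255]
    - [[0,0,-3],[0,0,0],255]
    - [[0,0,-6],[0,0,0],255]
    - [[0,0,-9],[0,0,0],255]
    - [[0,0,-11],[0,0,0],255]
    - [[0,0,-11],[0,0,0],255]
    - [[0,0,-11],[0,0,0],255]

```text
time_s: 4.22
eef_pos: [460.2, -286.9, 295.4]
tool_rot: [-2.544, -1.839, 0.001]
force: [-0.5, 0.2, -2.5]
opening: 12.1
finger_force: 30.0
```

```bash
python3 - <<'E'
from h import *
o=r.observe();p=o["eef_pos"];print(p,o["opening"],o["finger_force"])
for n in ["scene","top"]:
    c=r.read_camera(n);X=cloud(c).reshape(-1,3)
    if n=="scene": cv2.imwrite("pics/s1.png",c["color"][...,::-1])
    def box(lo,hi): return X[np.all((X>lo)&(X<hi),1)]
    for nm,z0,z1 in(("handle",175,262),("block",130,161)):
        P=box([390,-360,z0],[530,-215,z1]);a=cv2.minAreaRect(P[:,:2].astype(np.float32));print(n,nm,len(P),P.mean(0).round(1),np.round(a[0],1),np.round(a[1],1),round(a[2],1),"zmax",P[:,2].max().round(1))
i=cv2.imread("pics/s1.png")[70:260,130:400];cv2.imwrite("pics/s1c.png",cv2.resize(i,None,fx=2.9,fy=2.9))
go((574,-132,300,-14.2),(574,-132,247,-14.2),(594,-54.3,247,-14.2))
E
```

```text
[ 460.16750531 -286.87875907  295.37360546] 12.077525679935155 29.999309764243662
scene handle 580 [ 458.3 -279.6  210.8] [ 458.7 -286.1] [71.8 13.6] 70.9 zmax 261.8
scene block 602 [ 453.9 -276.2  151.8] [ 456.6 -292.8] [127.8  41.8] 72.2 zmax 161.0
top handle 164 [ 424.7 -322.1  191.5] [ 437.8 -313. ] [128.6  31.3] 50.9 zmax 262.0
top block 31 [ 447.7 -278.5  156.1] [ 435.  -302.9] [91.8  9.7] 62.7 zmax 159.9
[18.28, 5.95, -0.44] [-0.002, -0.001, -0.071]
[18.27, 5.96, 4.86] [-0.002, -0.001, -0.071]
[26.28, 5.42, 4.86] [-0.002, -0.001, -0.071]
```

View pics/s1c.png

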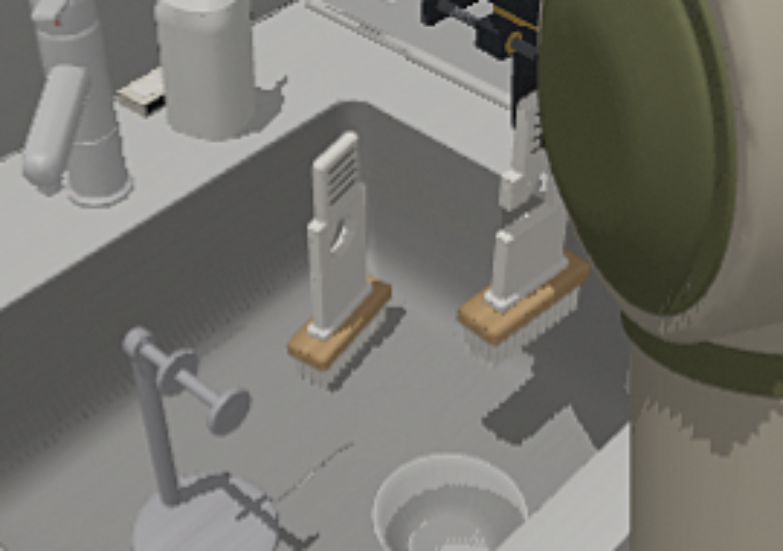

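The brush is held upright (crop ~530,230), and the stand and eye brush are untouched. Next, move to the pre-insertion pose.

Emit:
apply_moves:
  moves:
    - [[3.5,1.2,-0.4],[0,0,-0.02],255]
    - [[7.5,2.4,-0.4],[0,0,-0.03],255]
    - [[11.5,3.7,-0.4],[0,0,-0.05],255]
    - [[15.5,5,-0.4],[0,0,-0.07],255]
    - [[18.3,5.95,-0.4],[0,0,-0.071],255]
    - [[18.3,5.95,2.5],[0,0,-0.071],255]
    - [[18.3,5.95,4.8],[0,0,-0.071],255]
    - [[18.3,5.95,4.8],[0,0,-0.071],255]
    - [[18.3,5.95,4.8],[0,0,-0.071],255]

```text
time_s: 5.45
eef_pos: [574.6, -132.2, 249.5]
tool_rot: [2.478, 1.929, 0.001]
force: [-0.2, 0.9, -1.5]
opening: 11.8
finger_force: 30.0
```

```bash
python3 - <<'E'
from h import *
o=r.observe();print(o["eef_pos"],o["opening"],o["force"])
c=r.read_camera("scene");X=cloud(c).reshape(-1,3)
cv2.imwrite("pics/s2.png",cv2.resize(c["color"][130:290,140:330,::-1],None,fx=3.7,fy=3.7))
def f(nm,lo,hi):
    P=X[np.all((X>lo)&(X<hi),1)];a=cv2.minAreaRect(P[:,:2].astype(np.float32));print(nm,len(P),P.mean(0).round(1),np.round(a[0],1),np.round(a[1],1),round(a[2],1),P[:,2].min().round(1),P[:,2].max().round(1))
f("handle lower",[500,-200,112],[640,-85,172]);f("handle upper",[500,-200,195],[640,-85,222]);f("block",[500,-210,95],[640,-50,111])
go((594,-54.3,247,-14.2))
E
```

```text
[ 574.56102696 -132.21083044  249.54717639] 11.825412822825808 [-0.18663196  0.93188964 -1.47526407]
handle lower 611 [ 569.8 -127.8  139.3] [ 567.2 -132.5] [93.4 27.5] 62.4 112.0 171.9
handle upper 162 [ 570.  -131.6  211.2] [ 573.6 -132. ] [70.6 14.1] 75.8 195.2 221.9
block 462 [ 566.3 -119.1  106.8] [ 573.4 -132.8] [111.9  42.9] 75.7 95.1 111.0
[8.03, -0.04, 0.28] [0.002, 0.0, -0.0]
```

View pics/s2.png

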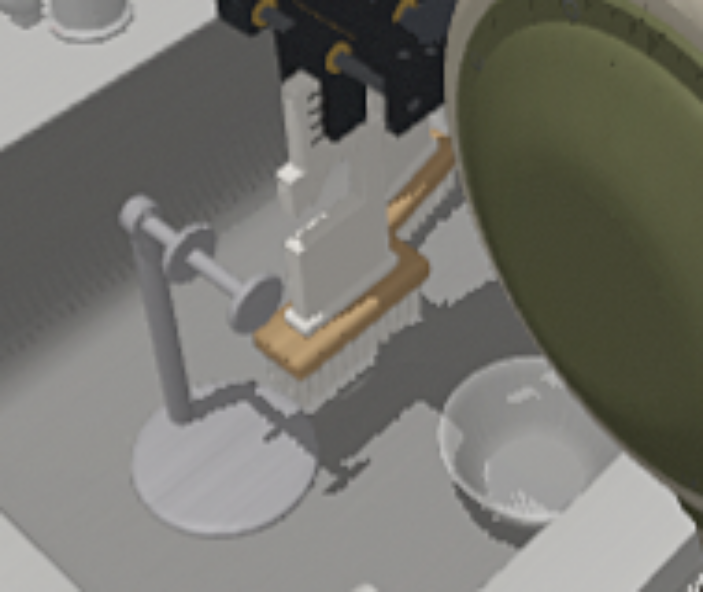

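The slot faces the pin (crop ~300,220), and the brush centre agrees with the TCP to about 1 mm. Next, slide in.

Emit:
apply_moves:
  moves:
    - [[1,0,0.2],[0,0,0],255]
    - [[2.2,0,0.2],[0,0,0],255]
    - [[3.4,0,0.2],[0,0,0],255]
    - [[4.6,0,0.2],[0,0,0],255]
    - [[5.8,0,0.2],[0,0,0],255]
    - [[7,0,0.2],[0,0,0],255]
    - [[8,0,0.2],[0,0,0],255]
    - [[8,0,0.2],[0,0,0],255]
    - [[8,0,0.2],[0,0,0],255]

```text
time_s: 6.62
eef_pos: [593.9, -54.7, 246.7]
tool_rot: [2.479, 1.929, -0.0]
force: [0.0, 0.1, -2.8]
opening: 11.7
finger_force: 30.0
```

```bash
python3 - <<'E'
from h import *
o=r.observe();print(o["eef_pos"],o["opening"],o["force"])
c=r.read_camera("scene");X=cloud(c).reshape(-1,3)
cv2.imwrite("pics/s3.png",cv2.resize(c["color"][140:270,140:300,::-1],None,fx=4.4,fy=4.4,interpolation=cv2.INTER_CUBIC))
go((594,-54.3,222,-14.2))
E
```

```text
[593.92047911 -54.72398388 246.69652676] 11.727333909534313 [ 0.02494989  0.14973228 -2.78392947]
[0.05, -0.0, 2.47] [-0.0, 0.0, -0.001]
```

View pics/s3.png

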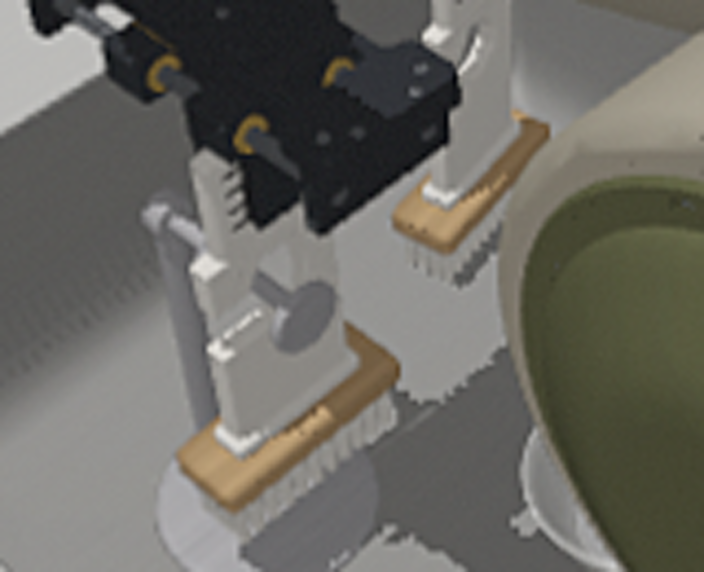

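The pin runs through the slot, with the handle between head (~305,315) and collar, and there is no contact force. Next, lower.

Emit:
apply_moves:
  moves:
    - [[0,0,0.5],[0,0,0],255]
    - [[0,0,1.0],[0,0,0],255]
    - [[0,0,1.4],[0,0,0],255]
    - [[0,0,1.8],[0,0,0],255]
    - [[0,0,2.0],[0,0,0],255]
    - [[0,0,2.1],[0,0,0],255]
    - [[0,0,2.2],[0,0,0],255]
    - [[0,0,2.2],[0,0,0],255]
    - [[0,0,2.2],[0,0,0],255]

```text
time_s: 7.8
eef_pos: [594.0, -54.5, 224.8]
tool_rot: [2.479, 1.93, 0.0]
force: [0.4, -0.6, -1.9]
opening: 11.9
finger_force: 30.0
```

Emit:
apply_moves:
  moves:
    - [[0,0,0.1],[0,0,0],255]
    - [[0,0,0.15],[0,0,0],255]
    - [[0,0,0.2],[0,0,0],255]
    - [[0,0,0.2],[0,0,0],255]

```text
time_s: 8.3
eef_pos: [594.1, -54.5, 223.5]
tool_rot: [2.478, 1.929, 0.001]
force: [-2.1, 1.5, 6.2]
opening: 11.7
finger_force: 30.0
```

Seated: the roof works out at 194.8 mm against 195 for the pin's top, with +6 N upward. Back off the preload slightly, open, and retreat straight up.

Emit:
apply_moves:
  moves:
    - [[0,0,-0.05],[0,0,0],255]
    - [[0,0,-0.05],[0,0,0],215]
    - [[0,0,-0.05],[0,0,0],200]
    - [[0,0,-0.05],[0,0,0],185]
    - [[0,0,-0.05],[0,0,0],170]
    - [[0,0,-0.05],[0,0,0],150]
    - [[0,0,-0.05],[0,0,0],130]
    - [[0,0,-0.05],[0,0,0],130]
    - [[0,0,-0.05],[0,0,0],130]
  force: 10

```text
time_s: 9.43
eef_pos: [593.9, -54.5, 223.2]
tool_rot: [-2.479, -1.93, 0.0]
force: [-0.4, -0.4, -0.0]
opening: 42.9
finger_force: 0.0
```

```bash
python3 - <<'E'
from h import *
o=r.observe();print(o["eef_pos"],o["opening"],o["force"])
c=r.read_camera("scene")
cv2.imwrite("pics/s4.png",cv2.resize(c["color"][140:270,140:300,::-1],None,fx=4.4,fy=4.4,interpolation=cv2.INTER_CUBIC))
E
```

```text
[593.93753945 -54.46067873 223.22991553] 42.92927009641518 [-0.38807426 -0.36736422 -0.03904508]
```

View pics/s4.png

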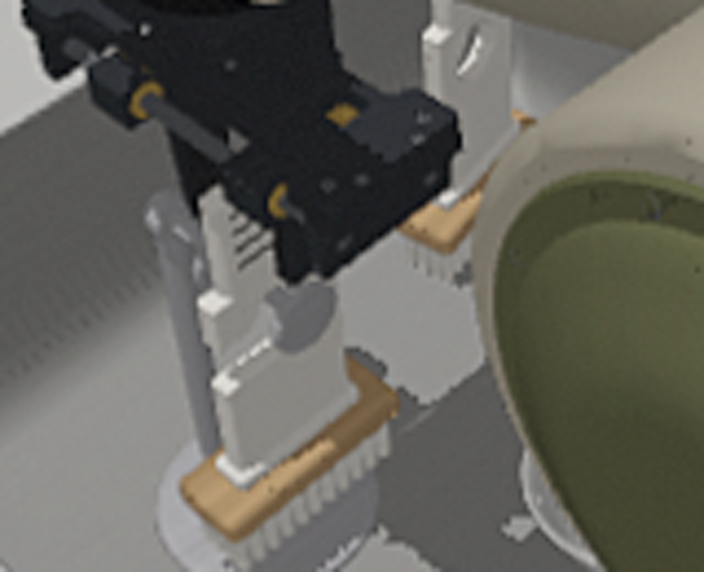

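The brush hangs upright from the pin behind the head disc (~305,315), and the fingers are clear. Next, retreat upward.

Emit:
apply_moves:
  moves:
    - [[0,0,-1],[0,0,0],130]
    - [[0,0,-3],[0,0,0],130]
    - [[0,0,-6],[0,0,0],130]
    - [[0,0,-10],[0,0,0],130]
    - [[0,0,-13],[0,0,0],130]
    - [[-4,0,-13],[0,0,0],130]
    - [[-9,0,-13],[0,0,0],130]
    - [[-14,0,-13],[0,0,0],130]
    - [[-14,0,-13],[0,0,0],130]
    - [[-14,0,-13],[0,0,0],130]
    - [[-14,0,-13],[0,0,0],130]
    - [[-14,0,-13],[0,0,0],130]

```text
time_s: 10.98
eef_pos: [559.9, -189.3, 353.4]
tool_rot: [2.478, 1.931, 0.0]
force: [0.8, -0.3, -0.8]
opening: 43.0
finger_force: 0.0
```

```bash
python3 - <<'E'
from h import *
o=r.observe();print(o["time_s"],o["eef_pos"],o["force"])
c=r.read_camera("scene");d=r.read_camera("top");X=cloud(d).reshape(-1,3)
def f(nm,lo,hi):
    P=X[np.all((X>lo)&(X<hi),1)];a=cv2.minAreaRect(P[:,:2].astype(np.float32));print(nm,len(P),np.round(a[0],1),np.round(a[1],1),round(a[2],1),P[:,2].max().round(1))
f("tab",[540,-110,255],[650,0,270]);f("block",[520,-140,70],[650,40,92]);f("eye",[575,-340,219],[675,-220,240])
cv2.imwrite("pics/s5.png",cv2.resize(c["color"][100:290,130:360,::-1],None,fx=3,fy=3))
E
```

```text
10.975 [ 559.85419997 -189.2542597   353.38828525] [ 0.79206572 -0.305202   -0.75022635]
tab 34 [599.8 -36.8] [ 9.7 13. ] 60.5 266.1
block 15 [606.   -1.2] [ 3.5 29.9] 69.3 88.2
eye 8 [ 626.1 -280. ] [ 1.6 11.1] 57.3 228.2
```

View pics/s5.png

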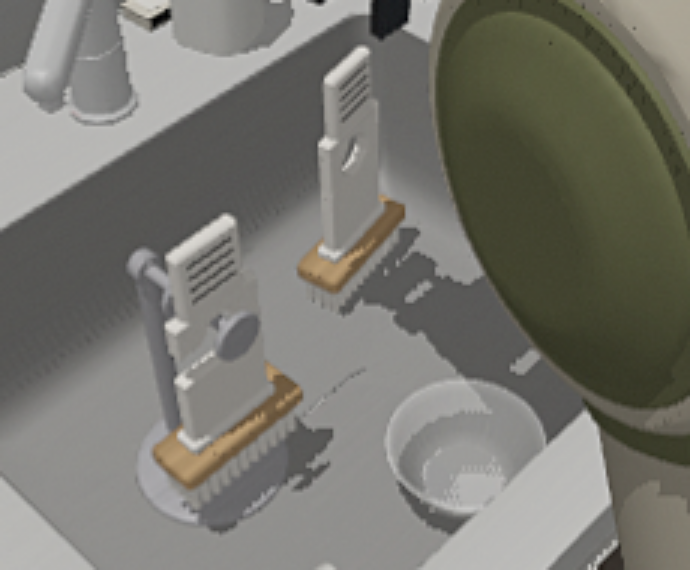

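The brush hangs upright and free on the pin (crop ~220,330), the eye brush still stands (~350,170), and the robot is clear.

```bash
python3 -c "
from station import r
print(r.job_done())"
```

```text
the job is handed in; nothing more can be done
None
```

The slot brush hangs upright and free from the pin between its collars, the eye brush still stands where it was, and the job was handed in at about 11 s on the robot's clock.

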